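# Load a sample vial into the sloped gutter of the vial reader and start the reading

## Robot

A 6-joint arm with a two-finger parallel gripper is mounted at the origin on the work surface; the furniture and walls round the work are solid. World frame = base frame: x ahead of the robot, y to its left, z up, the work surface at z = 0. Lengths are in m, angles in degrees, forces in N, time in s.
With the tool pointing down it reaches from about 0.25 to 0.725 m from the base axis. Payload 9.7 kg.
Tool frame: the origin (TCP) lies at the very end of the fingers, on their centre line; the grasp point (between the pads) lies 19 mm behind it (bot.grip_depth is the distance from the TCP to the grasp point, in m); z points along the fingers, y is the direction in which the jaws open and shut (so a half turn about z gives the same grasp; the last joint's range is limited). The gripper opens to 85 mm and grips with 20 to 120 N. Pads are 22 mm wide; open, the fingers measure 114 mm over their backs; the gripper's body (76 mm by 85 mm) begins 54 mm behind the grasp point. The pads swing forward as they close: fully open they stand 13 mm farther back than shut.
Start: joints at [-68.239, 4.979, 10.078, 95.1, 0, 90], TCP at [0.204, -0.511, 0.231] pointing down, gripper open.
Joint ranges: [-179.16, 179.16], [-48.56, 103.87], [-65.8, 70.77], [-126.05, 130.52], [-82.76, 87.17], [-180, 180]. Speed limits (degrees/s): [127.2, 127.2, 147.25, 180, 180, 180].

## Interface

Orientations are given as [roll, pitch, yaw] about the fixed x, y, z axes, in that order (R = Rz(yaw) Ry(pitch) Rx(roll)).
In Python, from workcell import bot, viewer gives the robot as it stands.
- The arm moves only by the tool arm_command, never from a script. Its argument "motion" is a list of rows, each a list of 3 entries, a list of its own where there are three numbers: the opening, from 0 (shut) to 1 (fully open), then the shift along the tool's x, y, z in units of 60 mm (1.0 is 60 mm), then the turn, a rotation vector about the tool's x, y, z in units of 6 degrees (1.0 is 6 degrees). A call has 1 to 12 rows; each row shifts and turns the commanded pose from where the row before left it, along the tool's axes as they then stand; what a row does not reach is not made up. A row lasts 1/8 s, in which the tool goes at most 62.5 mm and 10.7 degrees, less where a joint would pass 70% of its speed; a pose out of reach is approached as far as the arm can. A call is refused whole if a number of a shift passes 1 or a number of a turn 1, either way. A call with a gripper value outside its range is refused whole. The fingers move at their own pace and stop on an object; "newtons" is the grip in N (left out, the last holds). Time passes only in rows, so rows that do not move let the fingers close. It gives the time, the measured TCP pose, the force and the opening at its end, in the units of the state.
- bot.get_obs(): the state, without advancing time (a new reading comes with each control period).
- viewer.camera(name): name is "scene" or "top" or "wrist"; returns the picture (384x512x3 uint8, blue, green, red); there is no depth.
- viewer.calibration(name): a dict with "fx", "fy", "cx", "cy" (pixels), "T" (4x4, takes a point from camera to world coordinates). Camera axes: x right, y down, z forward; pixel columns grow to the right and rows downward; lengths in m; the calibration is good to about 2 mm. The wrist camera is an equidistant fisheye: a pixel r from the principal point sees the ray r / f radians off the axis. A picture is of the moment at which its call begins: read the wrist's pose just before it. calibration takes no time and is no camera call; for the wrist camera it gives the pose at the moment of the call.
- bot.job_done(): hands the job in, once; it reports no verdict.
The state is a dict: "time": time; "q": joint angles; "qd": joint speeds; "joint_efforts": joint torques, N m; "ee_pos": TCP position; "tcp_rot": TCP orientation; "wrist_force": force on the tool from outside, world axes, zero at the start; "torque": the same for the moment, N m; "opening": finger opening in m.
Only numpy, scipy, OpenCV 4.12 (cv2) and the standard library are available. Lean on these libraries where they do the work, as an engineer would, in place of code of your own. Each camera call takes 0.05 s, during which the arm holds its last target.

## Task

With a fingertip, push the glass vial that lies across the reader's sloped gutter up the slope to the end stop, until the spring catch has popped up behind it so that it cannot roll back; then press the round key on top of the reader to start the reading and let it go. Only push: do not pick up or pinch the vial, push it gently because it is glass, and leave the standing vials and everything else on the bench where they are.

Things in the scene. Friction and masses are not known exactly. Their poses are not given: they have to be found in the camera images.
- gutter: Sloped steel gutter of the vial reader, fixed (stands elsewhere each time). Origin: middle of its low end, on the floor's upper surface, 24 mm above the bench. x runs up the slope along the floor (0.15 rad above level), y across, z square to the floor. Floor 180 mm long, 98 mm wide inside; side walls 16 mm high, 3 mm thick; polished, open above.
- low_end (a point): Middle of the gutter's low end, at floor level (the gutter's origin). Left and right of it two corner lips (3 to 6 mm up the gutter, 13 mm high, each 16 mm wide) hold the vial; between them the end is open, 65 mm wide, with free space outside it down to the bench, so a fingertip can come in behind the vial.
- vial: The vial to load: 40 mL amber glass, lying across the gutter, 95 mm long with its white cap, body 28 mm in diameter, about 50 g. Origin on its axis at mid length; y is its long axis (x and z turn as it rolls). It starts against the lips, its axis 19 mm up the gutter and 14 mm over the floor, and rolls back to there if let go before the catch holds it.
- catch (a joint): Spring catch, rad: 0 = up (at rest), 0.24 = flush with the floor. Two steel tongues, 8 mm wide, 24 mm either side of the middle line, hinged 109 mm up the gutter, rising up the slope to tips at 147 mm, 7 mm over the floor. The rolling vial presses them down (under 1 N); they spring up once its axis is past 159 mm.
- reader: The whole reader, fixed: base plate 306 x 122 mm with the gutter on it and, at the gutter's upper end, a white housing 120 mm long, 122 mm wide, flat top 92 mm above the bench. Origin: middle of its footprint, on the bench; x level, in the direction in which the gutter rises, z up.
- catch_tip (a point): Middle between the two upper corners of the catch's tongue tips, 147 mm up the gutter and 7 mm over its floor when the catch is up.
- stop (a point): Point on the face of the end stop that looks down the gutter, in the middle of its width, 14 mm over the floor; 180 mm up the gutter, 28 mm high. With the catch up behind it the vial rests against the tips with its axis at 159 mm, and has 7 mm of play from there to the stop (axis at 166 mm).
- read_key (a joint): Round white push key on top of the reader's housing, m: 0 = up, 0.006 = fully down (4 N). It springs back. It counts as pressed beyond 4 mm.
- read_key_top (a point): Centre of the key's top face (26 mm in diameter); it is pressed straight down.
- vial_standing_a: Another vial of the same kind, standing on the bench beside the reader, 95 mm high, 28 mm in diameter; origin at the centre of its underside. Leave it alone.
- vial_standing_b: A second standing vial beside the reader; origin at the centre of its underside. Leave it alone.
- cup: Screw-lid specimen cup, 52 mm across, 62 mm high; origin at the centre of its underside. Leave it alone.
- dropper: Small dropper bottle, 25 mm across, 71 mm high; origin at the centre of its underside. Leave it alone.
- tape: Roll of paper tape lying flat, 53 mm across, 12 mm high; origin at the centre of its underside. Leave it alone.

How it is judged:
By the outcome, as a careful person would: the job done as asked, in the order asked, and still so for the second after the job is handed in, with the robot touching nothing.
It also fails if it takes over 42 s, if anything falls off the work surface, if the arm or the gripper's body presses on something with over 40 N, if the wrist force passes 120 N, or if a joint passes its speed limit or range.

## Working session

There is one attempt and no reset: what is moved stays moved. The work goes in short steps, Python scripts to look and compute and a tool call to move; the robot and the scene stay as the last step left them, time stands still between calls to the robot, and variables do not carry over. Pictures are saved under pics/ and viewed, and the job is handed in when it is done.

Besides the shell and the picture viewer there is one more tool, called as name(argument=value, ...), one argument or row to a line, values as JSON. arm_command: Moves the arm, as the interface text tells. Its arguments: {"type":"object","properties":{"motion":{"type":"array"},"newtons":{"type":"number"}},"required":["motion"]}

```bash
mkdir -p pics; ls
python3 - <<'E'
from workcell import bot, viewer
import cv2
o=bot.get_obs()
print(o)
for n in ("scene","top"):
    im=viewer.camera(n); cv2.imwrite(f"pics/{n}0.png",im); c=viewer.calibration(n); print(n,c)
E
```

```text
pics
{'time': 0.0, 'q': array([-6.82387187e+01,  5.00979170e+00,  1.00330517e+01,  9.51016991e+01,
        4.02086126e-05,  9.00009440e+01]), 'qd': array([-0.05354166, -0.04261286,  0.01963279,  0.06022756, -0.02437266,
       -0.06158638]), 'joint_efforts': array([-3.10935811e-04, -5.20388675e+01,  4.64800429e+01,  1.66879501e-02,
        7.52801247e-05, -1.93458681e-05]), 'ee_pos': array([ 0.2038126 , -0.51056767,  0.23058309]), 'tcp_rot': array([-1.79921561e+02, -3.89162728e-05,  2.17603373e+01]), 'wrist_force': array([-0.08951457, -0.34131514, -0.77905905]), 'torque': array([-0.00287699, -0.05850369, -0.0013661 ]), 'opening': 0.0855225223114387}
scene {'fx': 479.6044644663797, 'fy': 479.6044644663797, 'cx': 254.66162722760757, 'cy': 201.00672916840662, 'T': array([[-0.90613181, -0.33204434,  0.26205283,  0.21918927],
       [-0.42296221,  0.70347787, -0.57115835,  0.46052335],
       [ 0.00530153, -0.6283832 , -0.77788589,  0.90964021],
       [ 0.        ,  0.        ,  0.        ,  1.        ]])}
top {'fx': 470.01716257875705, 'fy': 470.01716257875705, 'cx': 258.41816967673554, 'cy': 199.37511248149227, 'T': array([[ 0.01030553, -0.97402212,  0.22621828,  0.23112734],
       [-0.99992819, -0.00865444,  0.00828925, -0.14933351],
       [-0.00611612, -0.22628746, -0.97404136,  1.37691717],
       [ 0.        ,  0.        ,  0.        ,  1.        ]])}
```

View pics/scene0.png

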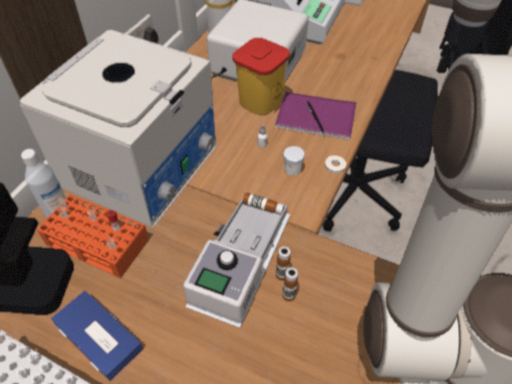

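View pics/top0.png

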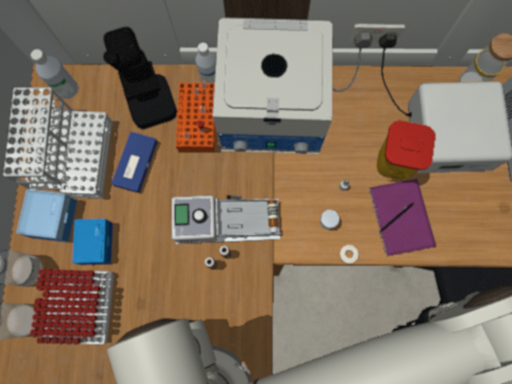

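The scene picture shows the reader near (235,260): the vial at its far end near (263,203), the key at (228,258). In the top picture the housing is at x 172-215 and the low end with the vial near (273,218). The gutter rises toward image left, which is about world +y. I'll enlarge both views next.

Run:
```python
import cv2
a=cv2.imread("pics/top0.png")[180:275,160:295]; cv2.imwrite("pics/topc.png",cv2.resize(a,None,fx=5.9,fy=5.9,interpolation=cv2.INTER_CUBIC))
a=cv2.imread("pics/scene0.png")[180:330,170:315]; cv2.imwrite("pics/scenec.png",cv2.resize(a,None,fx=4,fy=4,interpolation=cv2.INTER_CUBIC))
```

```text
(no output)
```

View pics/topc.png

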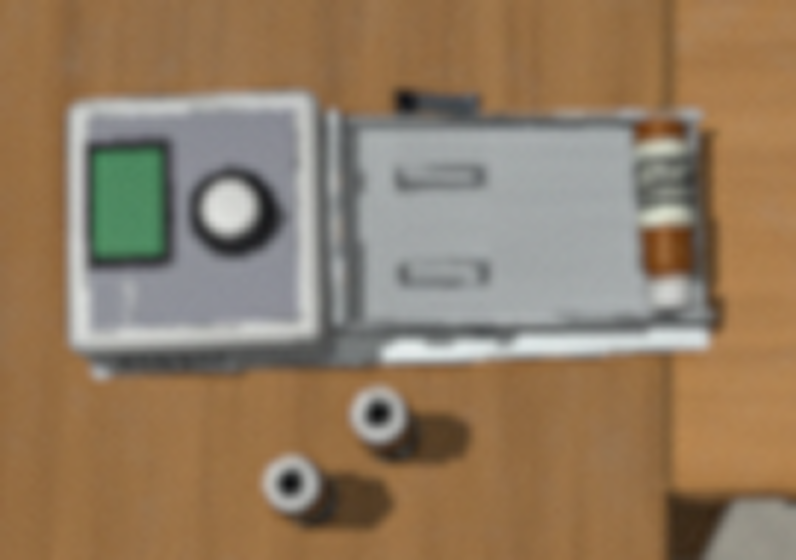

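View pics/scenec.png

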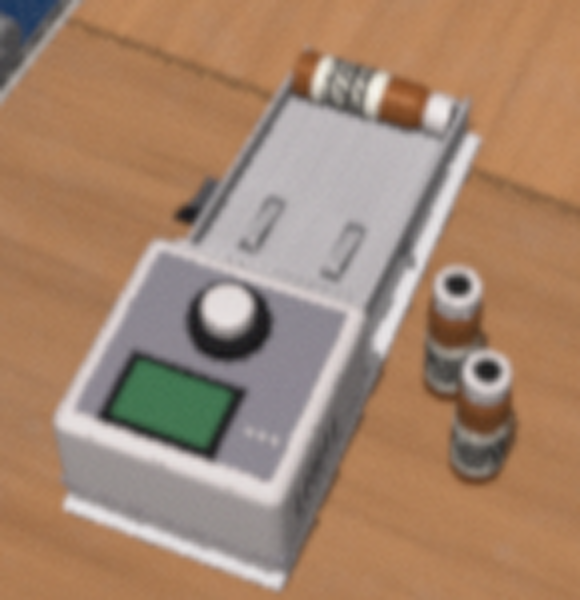

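```bash
cat > h.py <<'E'
import numpy as np
from workcell import bot, viewer
C={n:viewer.calibration(n) for n in("scene","top")}
def ray(n,u,v):
    c=C[n];d=c["T"][:3,:3]@np.array([(u-c["cx"])/c["fx"],(v-c["cy"])/c["fy"],1]);return c["T"][:3,3],d/np.linalg.norm(d)
def pl(n,u,v,z):
    o,d=ray(n,u,v);return o+d*(z-o[2])/d[2]
def tri(a,b):
    o1,d1=ray("top",*a);o2,d2=ray("scene",*b)
    A=np.stack([d1,-d2],1);s=np.linalg.lstsq(A,o2-o1,rcond=None)[0]
    p,q=o1+s[0]*d1,o2+s[1]*d2;return (p+q)/2,np.linalg.norm(p-q)
T=lambda x,y:(160+x/5.9-.4,180+y/5.9-.4)
S=lambda x,y:(170+x/4-.4,180+y/4-.4)
E
python3 - <<'E'
from h import *
np.set_printoptions(precision=4,suppress=True)
prs=dict(key=((229,208),(228,308)),c_nearright=((322,343),(280,500)),c_nr=((322,343),(363,305)),c_fl=((72,100),(60,425)),c_tl=((313,95),(155,245)),c_bl=((72,346),(285,502)),
 vA=((660,125),(308,73)),vB=((669,305),(440,112)),low1=((700,112),None),sta=((378,415),(457,285)),stb=((291,484),(487,370)))
for k,(a,b) in prs.items():
    if b is None: continue
    print(k,tri(T(*a),S(*b)))
for k in("c_nr","c_fl","c_tl","c_bl"):
    print(k,pl("top",*T(*prs[k][0]),.092),pl("scene",*S(*prs[k][1]),.092))
print(pl("top",*T(229,208),.1),pl("scene",*S(228,308),.1))
for k in("vA","vB"): print(k,pl("top",*T(*prs[k][0]),.041),pl("scene",*S(*prs[k][1]),.041))
E
```

```text
key (array([0.4789, 0.0254, 0.1129]), np.float64(0.0015047525763855927))
c_nearright (array([ 0.4573,  0.0049, -0.1146]), np.float64(0.014077639943376115))
c_nr (array([ 0.4224, -0.0171,  0.0912]), np.float64(0.00460036588958753))
c_fl (array([0.533 , 0.1053, 0.0877]), np.float64(0.007139674884453443))
c_tl (array([ 0.5403, -0.0088,  0.0835]), np.float64(0.0015784688676978127))
c_bl (array([0.4145, 0.0984, 0.0942]), np.float64(0.005180292038124025))
vA (array([ 0.5347, -0.1764,  0.0429]), np.float64(0.0047393309452124065))
vB (array([ 0.4485, -0.1804,  0.046 ]), np.float64(0.00339331078118287))
sta (array([ 0.3858, -0.045 ,  0.0961]), np.float64(0.000415657211921758))
stb (array([ 0.3535, -0.0059,  0.0963]), np.float64(0.000534310065442195))
c_nr [ 0.4199 -0.0176  0.092 ] [ 0.4245 -0.0165  0.092 ]
c_fl [0.5355 0.1054 0.092 ] [0.5276 0.1068 0.092 ]
c_tl [ 0.539  -0.0095  0.092 ] [ 0.5361 -0.004   0.092 ]
c_bl [0.4174 0.0992 0.092 ] [0.4124 0.0972 0.092 ]
[0.4822 0.0273 0.1   ] [0.4823 0.0183 0.1   ]
vA [ 0.5375 -0.176   0.041 ] [ 0.5329 -0.1778  0.041 ]
vB [ 0.4476 -0.1808  0.041 ] [ 0.4516 -0.1841  0.041 ]
```

arm_command(
  motion=[
    [0,[0,0,0],[0,0,1]],
    [0,[0,0,0],[0,0,1]],
    [0,[0,0,0],[0,0,1]],
    [0,[0.57,-0.5,0.1],[0,0,0]],
    [0,[0.57,-0.5,0.1],[0,0,0]],
    [0,[0.57,-0.5,0.1],[0,0,0]],
    [0,[0.57,-0.5,0.1],[0,0,0]],
    [0,[0.57,-0.5,0.1],[0,0,0]],
    [0,[0.57,-0.5,0.1],[0,0,0]],
    [0,[0.57,-0.5,0.1],[0,0,0]],
    [0,[0.57,-0.5,0.1],[0,0,0]],
    [0,[0.57,-0.5,0.1],[0,0,0]],
  ],
  newtons=20,
)

```text
time: 1.6
ee_pos: [0.4941, -0.2199, 0.1768]
tcp_rot: [-180.0, 0.0, 3.8]
wrist_force: [1.1, 0.2, 0.2]
opening: 0.0002
```

Run:
```python
from h import *
import cv2
o=bot.get_obs();print(o["time"],o["ee_pos"],o["tcp_rot"],o["wrist_force"],o["opening"])
c=viewer.calibration("wrist");print(c)
cv2.imwrite("pics/wrist1.png",viewer.camera("wrist"))
a=viewer.camera("top")[180:275,160:295]; cv2.imwrite("pics/topc1.png",cv2.resize(a,None,fx=5.9,fy=5.9,interpolation=cv2.INTER_CUBIC))
a=viewer.camera("scene")[150:300,170:315]; cv2.imwrite("pics/scenec1.png",cv2.resize(a,None,fx=4,fy=4,interpolation=cv2.INTER_CUBIC))
```

```text
1.6 [ 0.49413434 -0.2199092   0.17676853] [-1.79989726e+02  2.44597826e-02  3.76558633e+00] [1.11749595 0.19690258 0.1820423 ] 0.00016375362497061697
{'fx': 297.3186396354542, 'fy': 297.3186396354542, 'cx': 257.94197450716473, 'cy': 193.74328719389828, 'T': array([[ 0.0664656 , -0.95217885, -0.29822435,  0.56967036],
       [-0.99778802, -0.06378069, -0.01873742, -0.21541465],
       [-0.00117958,  0.29881007, -0.95431187,  0.31952295],
       [ 0.        ,  0.        ,  0.        ,  1.        ]])}
```

View pics/wrist1.png

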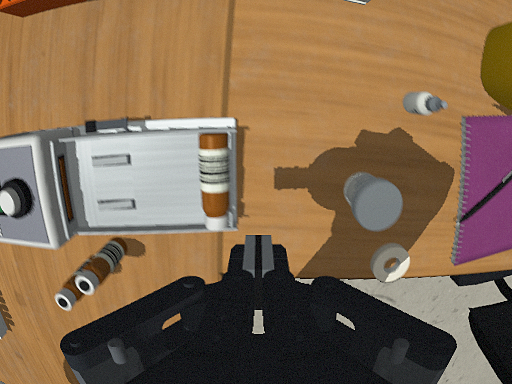

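View pics/topc1.png

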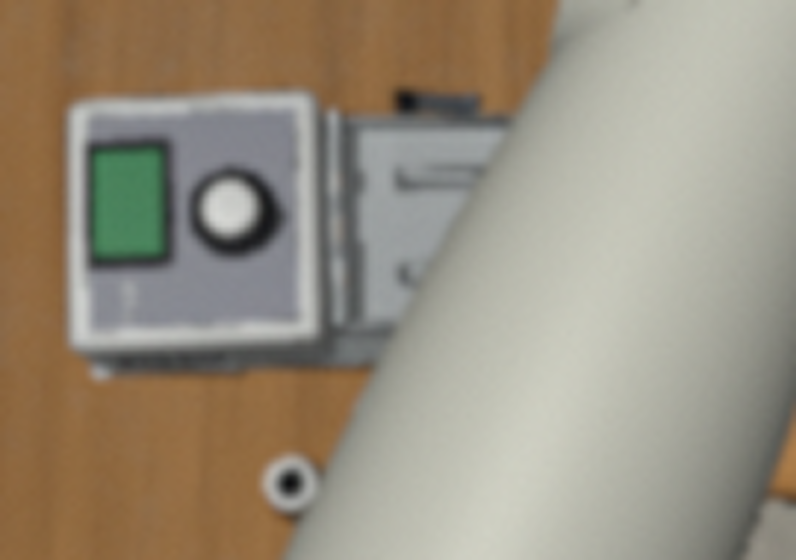

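View pics/scenec1.png

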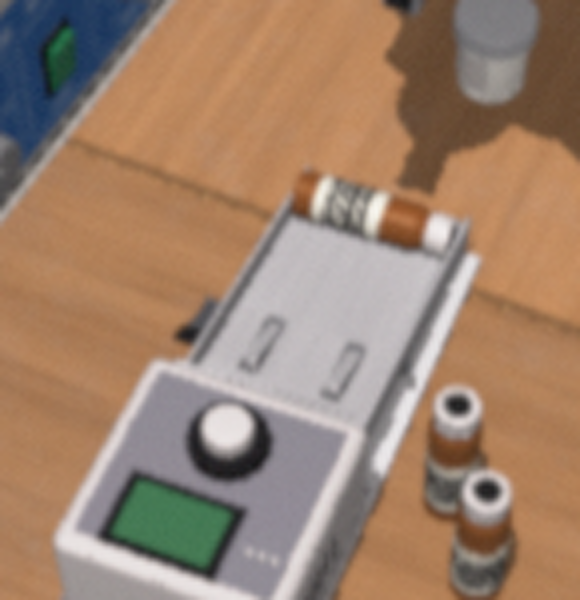

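The wrist view shows the vial spanning columns 200-230 and rows 133-230, the gutter's low end at column 237, and the shut fingers near (258,240). I'll measure the vial and gutter from this view.

```bash
cat >> h.py <<'E'
def wray(c,u,v):
    x,y=(u-c["cx"])/c["fx"],(v-c["cy"])/c["fy"];t=np.hypot(x,y)
    d=np.array([x/t*np.sin(t),y/t*np.sin(t),np.cos(t)]);return c["T"][:3,3],c["T"][:3,:3]@d
def wpl(c,u,v,z):
    o,d=wray(c,u,v);return o+d*(z-o[2])/d[2]
E
python3 - <<'E'
from h import *
np.set_printoptions(precision=4,suppress=True)
c=viewer.calibration("wrist")
for n,u,v,z in [("vA",213,133,.041),("vB",217,230,.041),("vL",199.5,182,.041),("vR",230,182,.041),("wallA",236,119,.040),("wallB",237,233,.040),("mid low",237,180,.024),("key",12,199,.1),("key",12,199,.113),("tip",258,236,.177)]:
    print(n,wpl(c,u,v,z))
E
```

```text
vA [ 0.5393 -0.1742  0.041 ]
vB [ 0.4404 -0.1811  0.041 ]
vL [ 0.4905 -0.1625  0.041 ]
vR [ 0.4925 -0.1926  0.041 ]
wallA [ 0.5535 -0.1951  0.04  ]
wallB [ 0.4382 -0.2019  0.04  ]
mid low [ 0.4904 -0.1984  0.024 ]
key [0.4777 0.0316 0.1   ]
key [0.4832 0.0169 0.113 ]
tip [ 0.5019 -0.2195  0.177 ]
```

arm_command(
  motion=[
    [0,[0,0,0.48],[0,0,0]],
    [0,[0,0,0.48],[0,0,0]],
    [0,[0,0,0.48],[0,0,0]],
    [0,[0,0,0.48],[0,0,0]],
    [0,[0,0,0.47],[0,0,0]],
    [0,[0,0,0],[0,0,0]],
    [0,[0,0,0],[0,0,0]],
  ],
)

```text
time: 2.62
ee_pos: [0.4935, -0.2218, 0.0351]
tcp_rot: [180.0, -0.1, 3.7]
wrist_force: [-1.0, -0.3, 0.4]
opening: -0.0002
```

Run:
```python
from h import *
import cv2
o=bot.get_obs();print(o["time"],o["ee_pos"],o["tcp_rot"],o["wrist_force"],o["opening"])
cv2.imwrite("pics/wrist2.png",viewer.camera("wrist"))
```

```text
2.625 [ 0.49345846 -0.22183179  0.03513744] [ 1.79967605e+02 -5.36341651e-02  3.72544469e+00] [-1.02038531 -0.29616683  0.35118522] -0.0002337727484702177
```

View pics/wrist2.png

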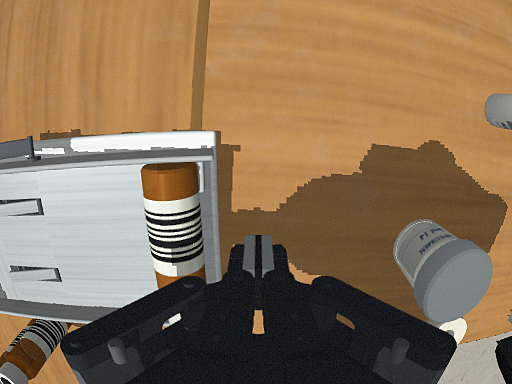

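arm_command(
  motion=[
    [0,[0,-0.08,0],[0,0,0]],
    [0,[0,-0.08,-0.01],[0,0,0]],
    [0,[0,-0.08,-0.01],[0,0,0]],
    [0,[0,-0.08,-0.015],[0,0,0]],
    [0,[0,-0.08,-0.012],[0,0,0]],
    [0,[0,-0.08,-0.012],[0,0,0]],
    [0,[0,-0.08,-0.012],[0,0,0]],
    [0,[0,-0.08,-0.012],[0,0,0]],
    [0,[0,-0.08,-0.012],[0,0,0]],
    [0,[0,-0.08,-0.012],[0,0,0]],
    [0,[0,-0.08,-0.012],[0,0,0]],
    [0,[0,-0.08,-0.012],[0,0,0]],
  ],
)

```text
time: 4.18
ee_pos: [0.4895, -0.1634, 0.0418]
tcp_rot: [-180.0, 0.0, 3.8]
wrist_force: [-0.4, -0.3, 0.6]
opening: 0.0003
```

Run:
```python
from h import *
import cv2
o=bot.get_obs();print(o["time"],o["ee_pos"],o["tcp_rot"],o["wrist_force"],o["opening"])
cv2.imwrite("pics/wrist3.png",viewer.camera("wrist"))
a=viewer.camera("scene")[150:300,170:315]; cv2.imwrite("pics/scenec3.png",cv2.resize(a,None,fx=4,fy=4,interpolation=cv2.INTER_CUBIC))
```

```text
4.175 [ 0.48952592 -0.16337712  0.04179016] [-1.79999008e+02  1.20505993e-03  3.76424714e+00] [-0.38463708 -0.25875322  0.63818838] 0.0002810225905276924
```

View pics/wrist3.png

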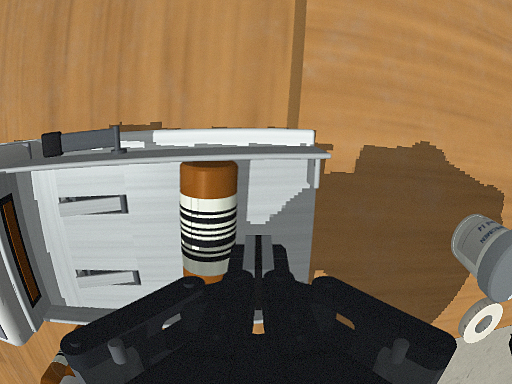

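View pics/scenec3.png

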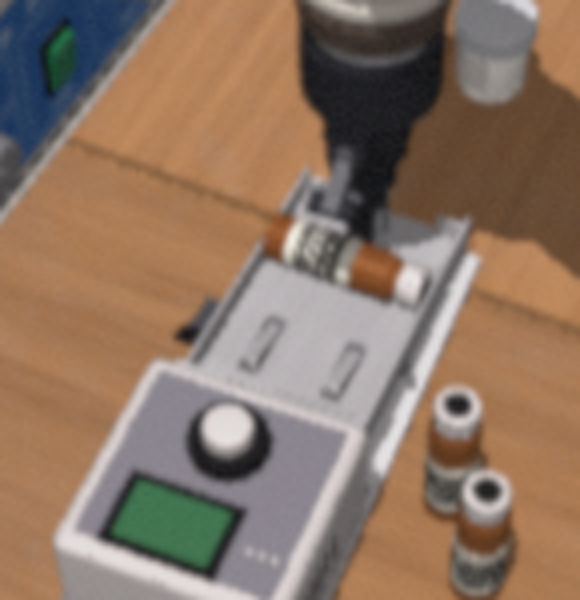

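The vial is rolling ahead of the fingers and stays square: columns 181-237 in the wrist view, with the fingers at about 232-288. Next I'll measure how far the vial axis is ahead of the TCP.

Run:
```python
from h import *
np.set_printoptions(precision=4,suppress=True)
c=viewer.calibration("wrist")
e=bot.get_obs()["ee_pos"]
u=np.array([-.066,.998,0])
for n,a,b,z in [("L",181,200,.046),("R",237,200,.046),("mid",209,200,.046),("tonguetips T",62,207,.053),("tonguetip B",80,275,.053),("tongue hinge",126,204,.040),("low",316,185,.024),("stopfloor",40,290,.052),("key",0,0,.1)]:
    p=wpl(c,a,b,z);print(n,p,"s rel TCP",(p-e)@u)
```

```text
L [ 0.5159 -0.123   0.046 ] s rel TCP 0.03839104031158808
R [ 0.5179 -0.1513  0.046 ] s rel TCP 0.009986197282536078
mid [ 0.5169 -0.1374  0.046 ] s rel TCP 0.023962484952402854
tonguetips T [ 0.509  -0.0533  0.053 ] s rel TCP 0.10843234679092228
tonguetip B [ 0.4652 -0.0572  0.053 ] s rel TCP 0.10746566707886517
tongue hinge [ 0.5091 -0.0892  0.04  ] s rel TCP 0.0726153717782629
low [ 0.5223 -0.1944  0.024 ] s rel TCP -0.03327726214995463
stopfloor [ 0.4437 -0.0153  0.052 ] s rel TCP 0.15068812573224313
key [ 0.6098 -0.0562  0.1   ] s rel TCP 0.09883997681860829
```

arm_command(
  motion=[
    [0,[0,-0.09,-0.014],[0,0,0]],
    [0,[0,-0.09,-0.014],[0,0,0]],
    [0,[0,-0.09,-0.014],[0,0,0]],
    [0,[0,-0.09,-0.014],[0,0,0]],
    [0,[0,-0.09,-0.014],[0,0,0]],
    [0,[0,-0.09,-0.014],[0,0,0]],
    [0,[0,-0.09,-0.014],[0,0,0]],
    [0,[0,-0.09,-0.014],[0,0,0]],
    [0,[0,-0.09,-0.014],[0,0,0]],
    [0,[0,-0.09,-0.014],[0,0,0]],
    [0,[0,-0.09,-0.014],[0,0,0]],
    [0,[0,-0.09,-0.014],[0,0,0]],
  ],
)

```text
time: 5.78
ee_pos: [0.4853, -0.0987, 0.0519]
tcp_rot: [-180.0, -0.0, 3.8]
wrist_force: [0.2, -0.9, 0.6]
opening: -0.0003
```

Run:
```python
from h import *
import cv2
o=bot.get_obs();print(o["time"],o["ee_pos"],o["tcp_rot"],o["wrist_force"],o["opening"])
cv2.imwrite("pics/wrist4.png",viewer.camera("wrist"))
```

```text
5.775 [ 0.48528666 -0.09871725  0.05189376] [-1.79999947e+02 -1.16316458e-03  3.76077398e+00] [ 0.19208785 -0.88196462  0.56278622] -0.00026600377735332847
```

View pics/wrist4.png

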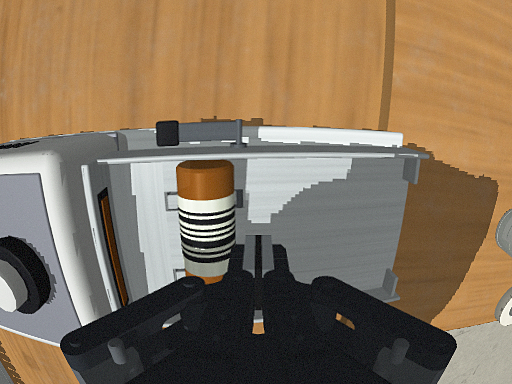

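arm_command(
  motion=[
    [0,[0,-0.05,-0.0075],[0,0,0]],
    [0,[0,-0.05,-0.0075],[0,0,0]],
    [0,[0,-0.05,-0.0075],[0,0,0]],
    [0,[0,-0.05,-0.0075],[0,0,0]],
    [0,[0,-0.05,-0.0075],[0,0,0]],
    [0,[0,-0.05,-0.0075],[0,0,0]],
    [0,[0,-0.05,-0.0075],[0,0,0]],
    [0,[0,-0.05,-0.0075],[0,0,0]],
    [0,[0,-0.04,-0.006],[0,0,0]],
    [0,[0,-0.04,-0.006],[0,0,0]],
    [0,[0,-0.04,-0.006],[0,0,0]],
    [0,[0,-0.02,-0.003],[0,0,0]],
  ],
)

```text
time: 7.32
ee_pos: [0.4832, -0.0666, 0.0567]
tcp_rot: [-180.0, -0.0, 3.8]
wrist_force: [-0.1, -0.0, 0.0]
opening: 0.0003
```

Run:
```python
from h import *
import cv2
o=bot.get_obs();print(o["time"],o["ee_pos"],o["tcp_rot"],o["wrist_force"],o["opening"])
cv2.imwrite("pics/wrist5.png",viewer.camera("wrist"))
```

```text
7.325 [ 0.48316719 -0.06658579  0.05670752] [-1.79998984e+02 -8.40293543e-04  3.76441567e+00] [-0.1103068  -0.04608419  0.02701445] 0.0003002026315742858
```

View pics/wrist5.png

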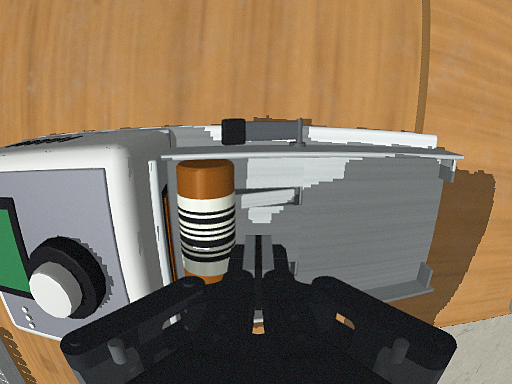

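Run:
```python
import cv2
a=cv2.imread("pics/wrist5.png")[140:300,140:320]; cv2.imwrite("pics/w5c.png",cv2.resize(a,None,fx=4,fy=3.7,interpolation=cv2.INTER_CUBIC))
```

```text
(no output)
```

View pics/w5c.png

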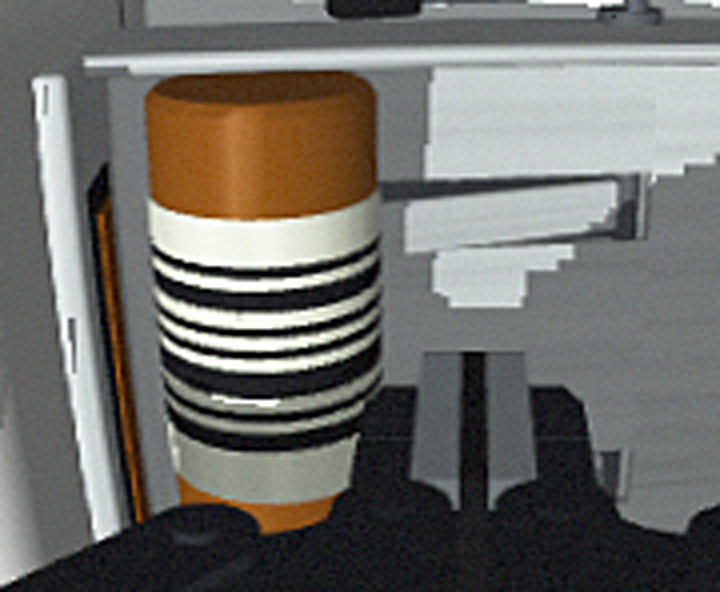

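The tongue behind the vial looks raised, at crop (400-610, 180-250), and there is still a gap to the stop. I'll go about 3 mm further, slowly, to be sure.

arm_command(
  motion=[
    [0,[0,-0.017,-0.0025],[0,0,0]],
    [0,[0,-0.017,-0.0025],[0,0,0]],
    [0,[0,-0.017,-0.0025],[0,0,0]],
    [0,[0,0,0],[0,0,0]],
    [0,[0,0,0],[0,0,0]],
  ],
)

```text
time: 8.0
ee_pos: [0.483, -0.0637, 0.0571]
tcp_rot: [-180.0, -0.0, 3.8]
wrist_force: [-0.7, -0.6, 0.5]
opening: -0.0002
```

Run:
```python
from h import *
import cv2
o=bot.get_obs();print(o["time"],o["ee_pos"],o["tcp_rot"],o["wrist_force"],o["opening"])
c=viewer.calibration("wrist")
a=viewer.camera("wrist");cv2.imwrite("pics/wrist6.png",a)
a=a[140:300,140:320]; cv2.imwrite("pics/w6c.png",cv2.resize(a,None,fx=4,fy=3.7,interpolation=cv2.INTER_CUBIC))
```

```text
8.0 [ 0.48298042 -0.06367072  0.05712257] [-1.79998140e+02 -2.45696458e-04  3.76195283e+00] [-0.66597391 -0.63888247  0.47852182] -0.00019129780005414402
```

View pics/w6c.png

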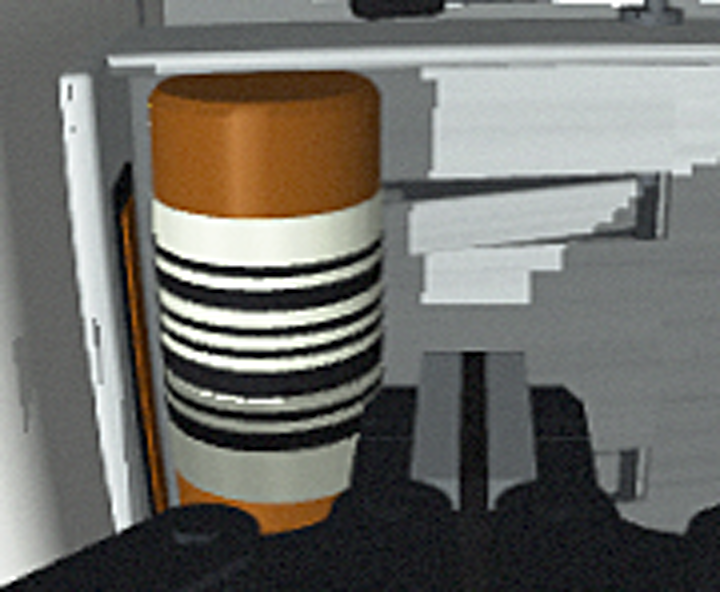

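The tongue widens toward its tip, so it looks up. I'll back off slowly and see whether the vial stays.

arm_command(
  motion=[
    [0,[0,0.02,0.003],[0,0,0]],
    [0,[0,0.03,0.0045],[0,0,0]],
    [0,[0,0.04,0.006],[0,0,0]],
    [0,[0,0.06,0.009],[0,0,0]],
    [0,[0,0.08,0.012],[0,0,0]],
    [0,[0,0.08,0.012],[0,0,0]],
    [0,[0,0.08,0.012],[0,0,0]],
    [0,[0,0,0],[0,0,0]],
    [0,[0,0,0],[0,0,0]],
  ],
)

```text
time: 9.18
ee_pos: [0.4845, -0.087, 0.0536]
tcp_rot: [-180.0, 0.0, 3.8]
wrist_force: [-0.1, -0.4, 0.0]
opening: -0.0004
```

Run:
```python
from h import *
import cv2
o=bot.get_obs();print(o["time"],o["ee_pos"],o["wrist_force"],o["opening"])
a=viewer.camera("wrist");cv2.imwrite("pics/wrist7.png",a)
```

```text
9.175 [ 0.4844739  -0.08704352  0.05360383] [-0.06126635 -0.35509932  0.00451524] -0.0003898112177369887
```

View pics/wrist7.png

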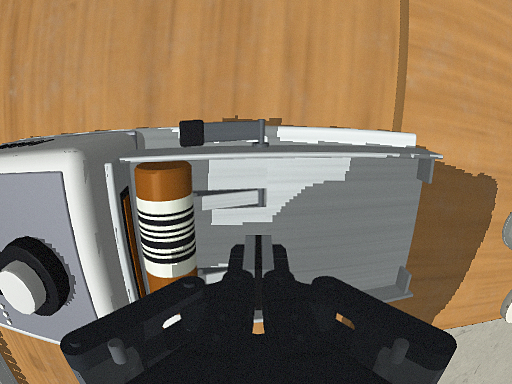

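The vial stayed (columns 135-197) while the fingers backed off, so the catch holds. Now I'll rise and go over to the key.

arm_command(
  motion=[
    [0,[0,0,-0.4],[0,0,0]],
    [0,[0,0,-0.5],[0,0,0]],
    [0,[0,0,-0.5],[0,0,0]],
    [0,[0,0,-0.3],[0,0,0]],
    [0,[0,-0.3,0],[0,0,0]],
    [0,[0,-0.4,0],[0,0,0]],
    [0,[0,-0.4,0],[0,0,0]],
    [0,[0,-0.4,0],[0,0,0]],
    [0,[0,-0.3,0],[0,0,0]],
    [0,[0,0,0],[0,0,0]],
    [0,[0,0,0],[0,0,0]],
  ],
)

```text
time: 10.6
ee_pos: [0.4771, 0.0209, 0.1549]
tcp_rot: [180.0, 0.1, 3.8]
wrist_force: [0.4, -0.4, -0.0]
opening: -0.0001
```

Run:
```python
from h import *
import cv2
o=bot.get_obs();print(o["time"],o["ee_pos"],o["wrist_force"],o["opening"])
a=viewer.camera("wrist");cv2.imwrite("pics/wrist8.png",a)
```

```text
10.6 [0.47708169 0.02085751 0.15490024] [ 0.39183303 -0.40674515 -0.04754241] -8.556215214272445e-05
```

View pics/wrist8.png

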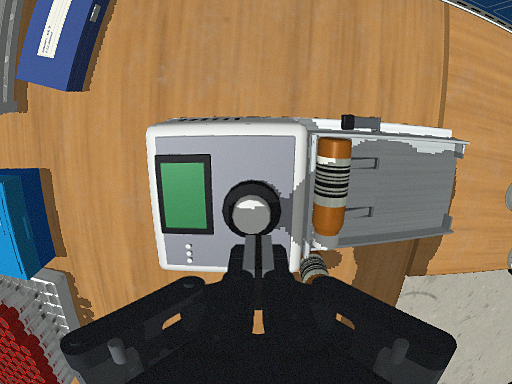

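The vial is still held, at columns 315-350. The key cap shows at about columns 231-273 with its top edge at row 195, partly hidden by the fingers. I'll measure it from this view.

Run:
```python
from h import *
import cv2
np.set_printoptions(precision=4,suppress=True)
im=cv2.imread("pics/wrist8.png")[150:280,190:320];cv2.imwrite("pics/w8c.png",cv2.resize(im,None,fx=4.5,fy=4.5,interpolation=cv2.INTER_CUBIC))
c=viewer.calibration("wrist")
rs=[ray("top",*T(229,208)),ray("scene",*S(228,308)),wray(c,252,216)]
A=sum(np.eye(3)-np.outer(d,d) for o,d in rs);b=sum((np.eye(3)-np.outer(d,d))@o for o,d in rs)
p=np.linalg.solve(A,b);print(p,[np.linalg.norm((np.eye(3)-np.outer(d,d))@(p-o)) for o,d in rs])
for z in(.1,.106,.112): print(z,wpl(c,252,216,z),wpl(c,231,216,z),wpl(c,273,216,z),pl("top",*T(229,208),z),pl("scene",*S(228,308),z))
```

```text
[0.479  0.025  0.1125] [np.float64(0.0009262601309725291), np.float64(0.0007072240857337159), np.float64(0.000594227799853706)]
0.1 [0.474  0.0243 0.1   ] [0.4729 0.0394 0.1   ] [0.475  0.0093 0.1   ] [0.4822 0.0273 0.1   ] [0.4823 0.0183 0.1   ]
0.106 [0.4764 0.0243 0.106 ] [0.4753 0.0389 0.106 ] [0.4773 0.0098 0.106 ] [0.481  0.0265 0.106 ] [0.4804 0.0215 0.106 ]
0.112 [0.4787 0.0244 0.112 ] [0.4778 0.0385 0.112 ] [0.4797 0.0103 0.112 ] [0.4798 0.0256 0.112 ] [0.4784 0.0248 0.112 ]
```

View pics/w8c.png

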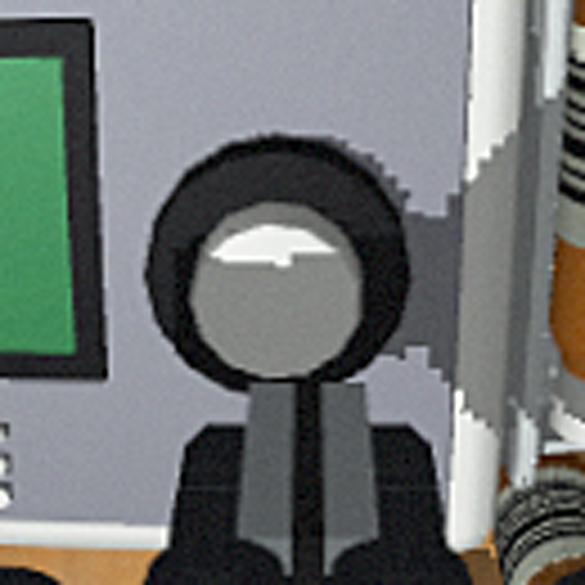

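arm_command(
  motion=[
    [0,[0.03,-0.06,0.1],[0,0,0]],
    [0,[0,0,0.2],[0,0,0]],
    [0,[0,0,0.2],[0,0,0]],
    [0,[0,0,0.1],[0,0,0]],
    [0,[0,0,0.03],[0,0,0]],
    [0,[0,0,0.03],[0,0,0]],
    [0,[0,0,0.03],[0,0,0]],
    [0,[0,0,0.02],[0,0,0]],
    [0,[0,0,0.02],[0,0,0]],
    [0,[0,0,0],[0,0,0]],
  ],
)

```text
time: 11.9
ee_pos: [0.4792, 0.0245, 0.112]
tcp_rot: [180.0, -0.0, 3.8]
wrist_force: [0.7, 0.3, 2.3]
opening: -0.0001
```

arm_command(
  motion=[
    [0,[0,0,0.017],[0,0,0]],
    [0,[0,0,0.017],[0,0,0]],
    [0,[0,0,0.017],[0,0,0]],
    [0,[0,0,0.017],[0,0,0]],
    [0,[0,0,0],[0,0,0]],
  ],
)

```text
time: 12.52
ee_pos: [0.4792, 0.0245, 0.1089]
tcp_rot: [180.0, -0.1, 3.8]
wrist_force: [-2.1, -0.3, 12.3]
opening: -0.0
```

Run:
```python
from h import *
import cv2
o=bot.get_obs();print(o["time"],o["ee_pos"],o["wrist_force"])
cv2.imwrite("pics/wrist9.png",viewer.camera("wrist"))
a=viewer.camera("wrist")[150:300,170:345]; cv2.imwrite("pics/w9c.png",cv2.resize(a,None,fx=4,fy=4,interpolation=cv2.INTER_CUBIC))
print(bot.get_obs()["wrist_force"])
```

```text
12.525 [0.47921744 0.02447368 0.10889783] [-2.10413251 -0.25498043 12.25646674]
[-1.82817292  0.06445984 11.74030037]
```

View pics/w9c.png

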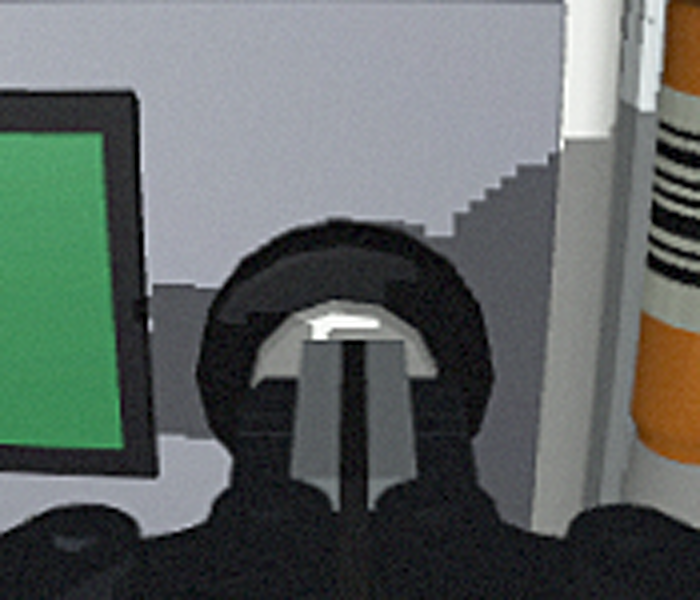

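The fingers sit on the middle of the white key, with about 12 N on it against the 4 N needed for full travel, so it is fully down. I'll release it and withdraw upward.

arm_command(
  motion=[
    [0,[0,0,-0.03],[0,0,0]],
    [0,[0,0,-0.1],[0,0,0]],
    [0,[0,0,-0.3],[0,0,0]],
    [0,[0,0,-0.4],[0,0,0]],
    [0,[0,0,-0.3],[0,0,0]],
    [0,[0,0,0],[0,0,0]],
    [0,[0,0,0],[0,0,0]],
    [0,[0,0,0],[0,0,0]],
  ],
)

```text
time: 13.62
ee_pos: [0.4786, 0.0244, 0.1746]
tcp_rot: [-180.0, 0.1, 3.8]
wrist_force: [0.5, 0.4, -1.2]
opening: 0.0
```

Run:
```python
from h import *
import cv2
o=bot.get_obs();print(o["time"],o["ee_pos"],o["wrist_force"])
a=viewer.camera("wrist");cv2.imwrite("pics/wrist10.png",a)
```

```text
13.625 [0.47859182 0.02444482 0.17462798] [ 0.45608953  0.37977686 -1.24910313]
```

View pics/wrist10.png

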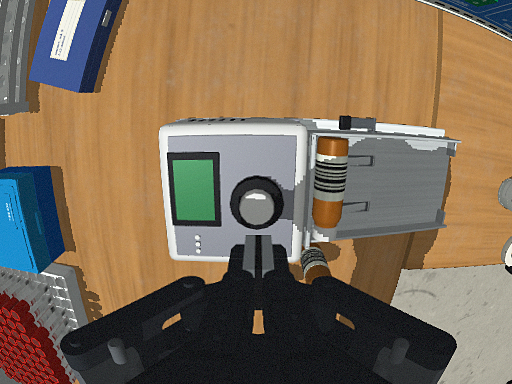

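The key is up again at (258,207). The vial is still at the stop with the catch behind it (columns 313-350), and the fingers are clear.

Run:
```python
from h import *
print(bot.job_done())
```

```text
the job is handed in; nothing more can be done
None
```

I pushed the vial up the gutter with the shut fingertips until it was past the spring catch. I then pressed the read key, let it go, and handed the job in at about 13.7 s of the 42 s allowed.

- **Vial and catch:** I pushed to an axis position of about 163 mm, with wrist forces staying near 1 N or below at each check. When I backed off, the vial stayed against the catch, and it was still there in the last picture.
- **Key:** The force rose to about 12 N against the 4 N needed for full travel, so I take it as fully pressed. I have no direct reading of the key's travel. In the last picture the key was up again, with the fingers about 60 mm above it.
- **Display:** The reader's display looked the same before and after the press, so it neither confirms nor contradicts that the reading started.
- **Other objects:** The arm went nowhere near the standing vials, cup, dropper or tape. I did not re-measure their positions at the end.

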